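Release and open the glass lid of a relay case

ROBOT

A 6-joint arm with a two-finger parallel gripper is mounted at the origin on the work surface. World frame = base frame: x ahead of the robot, y to its left, z up, the work surface at z = 0. Lengths are in m, angles in degrees, forces in N, time in s.
With the tool pointing down it reaches from about 0.325 to 1 m from the base axis. Payload 5.1 kg.
Tool frame: the origin (TCP) lies midway between the tips of the shut fingers; the grasp point (between the pads) lies 19 mm behind it (robot.grasp_offset is the distance from the TCP to the grasp point, in m); z points along the fingers, y is the line along which they close (so a half turn about z gives the same grasp; the last joint's range is limited). The gripper opens to 85 mm and grips with 20 to 120 N. Pads are 22 mm wide; open, the fingers measure 114 mm over their backs; the gripper's body (76 mm by 85 mm) begins 54 mm behind the grasp point. The pads swing forward as they close: fully open they stand 13 mm farther back than shut.
Start: joints at [-80.707, 7.093, 94.555, -0, 78.352, -4.733], TCP at [0.158, -0.631, 0.231] pointing down, gripper open.
Joint ranges: [-149.61, 149.61], [-58.7, 133.49], [1.44, 155.28], [-77.14, 257.14], [18.33, 153.61], [-166.67, 166.67]. Speed limits (degrees/s): [147.25, 147.25, 180, 180, 180, 180].

INTERFACE

Orientations are given as [roll, pitch, yaw] about the fixed x, y, z axes, in that order (R = Rz(yaw) Ry(pitch) Rx(roll)).
In Python, from rig import robot, cams, finder gives the robot as it stands.
- The arm moves only by the shell command python3 -m crank 'ROWS'. ROWS is JSON, a list of rows, each an object with "rot": the turn, a rotation vector about the tool's x, y, z in rad, a list of three; "dp": the shift along the tool's x, y, z in cm, a list of three; "grip": the opening, from 0 (shut) to 1 (fully open). A call has 1 to 12 rows; each row shifts and turns the commanded pose from where the row before left it, along the tool's axes as they then stand; what a row does not reach is not made up. A row lasts 1/8 s, in which the tool goes at most 62.5 mm and 10.7 degrees, less where a joint would pass 70% of its speed; a pose out of reach is approached as far as the arm can. A call with a gripper value outside its range is refused whole. The fingers move at their own pace and stop on an object; the grip force is fixed at half the most. Time passes only in rows, so rows that do not move let the fingers close. It gives the time, the measured TCP pose, the force, the opening and the grip force at its end, in the units of the state.
- robot.read_state(): the state, without advancing time (a new reading comes with each control period).
- cams.grab_frame(name): name is "side" or "top"; returns a dict with "img" (400x640x3 uint8, blue, green, red), "vertical_fov" (degrees; the focal length in pixels is half the picture's height over the tangent of half this angle, whatever the lens; pixels are square), "cx", "cy" (the principal point, pixels), "R" (3x3) and "t" (3): a world point X has camera coordinates R X + t. Camera axes: x right, y down, z forward; pixel columns grow to the right and rows downward; lengths in m; the calibration is good to about 2 mm. A picture is of the moment at which its call begins. There is no depth.
- robot.sign_off(): hands the job in; it is judged then, once.
Trained networks look in a picture, given as the dict that the camera call returned (one of the last four; its "shot" number tells which), for a name from the list of things; names that differ only in an ending like _2 or _b are one class to them, and where a whole thing is asked for, a point or a joint stands for the part that bears it (a point fixed in the world has none). Each returns a list of dicts, best first, with "conf" (0 to 1); they miss things now and then, are a little off and sometimes report something else, mostly with a low value. They report only what shows in the picture. A call takes as long as a camera call. They do not tell look-alikes from the thing itself.
- finder.boxes_of(thing, picture): "centre" ([x, y, z] in m, in the coordinates of the camera as it stood for that picture, good to about 4 mm: the middle of the surface that is visible of it).
- finder.cut_out(thing, picture): "pixels" (400x640 bool, what is visible of it).
The state is a dict: "t": time; "joint_pos": joint angles; "dq": joint speeds; "joint_torque": joint torques, N m; "ee_pos": TCP position; "tcp_rot": TCP orientation; "wrist_force": force on the tool from outside, world axes, zero at the start; "ft_torque": the same for the moment, N m; "width": opening from 0.0 (shut) to 1.0 (fully open); "grasp_force": force on a finger pad.
Only numpy, scipy, OpenCV 4.12 (cv2) and the standard library are available. Lean on these libraries where they do the work, as an engineer would, in place of code of your own. Each camera call takes 0.05 s, during which the arm holds its last target. There are 200 camera calls.

TASK

Press down the yellow release tab at the front of the black relay case so that its sprung glass lid pops up, let go of the tab, then push the lid gently up and over until it is fully open, leaning back against its stop past upright, and leave it standing there. Do it with the fingertips only: grasp and lift nothing, and leave the brass plug, the red fuse carriers and the torque driver where they are.

Things in the scene. Friction and masses are not known exactly. Their poses are not given: they have to be found in the camera images.
- case: Black relay case lying face up, fixed to the worktop: 150 mm (x) by 130 mm (y) by 85 mm high, open at the top under the lid. Origin at the centre of its underside; its x axis points from the tab side (front) to the hinge side, z up. It does not move in a run.
- tab_pad (a point): Middle of the top of the yellow release tab's pad, which sticks out in front of the case, 65 mm above the worktop and 40 mm in front of the case's front wall. The pad is 42 mm long (case x) by 30 mm wide (case y) and 6 mm thick, with free space below. The tab's upright hook beside the case wall reaches 98 mm above the worktop, 22 mm wide.
- tab (a joint): Turn of the rocking release tab in rad: 0 at rest, grows to 0.32 as the pad is pressed down (about 10 mm at the middle of the pad, about 4 N at the bottom; the catch lets go of the lid at about 0.16, 5 mm). It springs back when let go. The tab rocks about an axis 32 mm behind the pad's middle.
- lid_axis (a point): Middle of the lid's hinge axis, at the far top edge of the case, 87 mm above the worktop; the axis runs along case y. Its axes are parallel to the case's.
- lid_edge (a point): Middle of the lower front edge of the lid, 150 mm from the hinge axis; moves with the lid. The lid is a glass pane in an aluminium frame, 150 mm by 130 mm, 10 mm thick, frame 13 mm wide, about 0.16 kg; a small steel tongue (24 mm wide) stands 8 mm out of its front edge.
- lid (a joint): Opening of the lid in rad: 0 shut and latched, about 0.7 to 1.1 after it has popped up by itself (this takes about 1 s), 1.57 upright, 1.85 at its stop (fully open, leaning back away from the tab). Pushing its front edge level, away from the tab, or up along its arc swings it open. Above the popped angle a friction hinge keeps it where it is left; turning it takes about 0.2 Nm at most.
- plug: Squat brass test plug, loose, 38 mm across, 48 mm high, origin at the centre of its underside. To be left alone.
- fuse_a: Red ceramic fuse carrier, loose, 76 by 26 mm, 38 mm high, origin at the centre of its underside, x along its length. To be left alone.
- fuse_b: Second red fuse carrier, the same size. To be left alone.
- driver: Chrome torque driver lying flat, loose, 183 mm long, 28 mm thick, origin under its body, x along its length towards the blade (90 mm of handle behind the origin, 93 mm ahead). To be left alone.
- terminals: Steel terminal block fixed to the worktop, 50 by 160 mm, 50 mm high, with knurled nuts; origin at the centre of its underside, y along its length.
Not all that is in view belongs to the job. Of the things that look like the case, the larger one is meant.

How it is judged (in metres and radians):
On the way, in this order (a step that is already met when the one before it is completed fails the run):
1. the yellow tab is pressed down (value of joint tab above 0.1 rad).
2. the lid has popped up by itself: it stands ajar with the tab let go and the robot not touching the lid (value of joint lid between 0.2 and 1.4 rad and value of joint tab below 0.08 rad and contact force between each of the arm, the fingers and lid below 0.2 N), for 0.1 s.
At the end, for the whole second after the job is handed in: The lid stands at rest fully open, past upright within 0.15 rad (about 9 degrees) of its stop, the tab has sprung back, and the plug, both fuse carriers and the driver are within 30 mm of where they started (value of joint lid above 1.7 rad and velocity of joint lid between -0.05 and 0.05 rad/s and value of joint tab below 0.08 rad and distance of each of plug, fuse_a, fuse_b, driver from where it was at the start of the episode below 0.03 m); the robot touches nothing.
It fails at once if the plug, a fuse carrier or the driver is shifted or lifted by more than 30 mm (not (distance of each of plug, fuse_a, fuse_b, driver from where it was at the start of the episode below 0.03 m)).
It fails at once if the lid is pushed harder than 30 N (contact force between any of the fingers, the arm and lid above 30 N).
It also fails if it takes over 48 s, if anything falls off the work surface, if the arm or the gripper's body presses on something with over 40 N, if the wrist force passes 120 N, or if a joint passes its speed limit or range.

## Working session

There is one attempt and no reset: what is moved stays moved. The work goes in short steps, Python scripts to look and compute and a shell command to move; the robot and the scene stay as the last step left them, time stands still between calls to the robot, and variables do not carry over. Pictures are saved under pics/ and viewed, at most 10 in all, crops included, and the job is handed in when it is done.

```bash
mkdir -p pics; ls; cat > h.py <<'E'
import numpy as np, cv2
from rig import robot, cams, finder
def K(f):
    fl=200/np.tan(np.radians(f["vertical_fov"])/2); return fl,f["cx"],f["cy"]
def proj(f,X):
    fl,cx,cy=K(f); c=np.array(f["R"])@np.array(X)+np.array(f["t"]); return cx+fl*c[0]/c[2],cy+fl*c[1]/c[2]
def world(f,c): return np.array(f["R"]).T@(np.array(c)-np.array(f["t"]))
def ray(f,u,v,z):
    fl,cx,cy=K(f); R=np.array(f["R"]); o=-R.T@np.array(f["t"]); d=R.T@np.array([(u-cx)/fl,(v-cy)/fl,1]); return o+d*(z-o[2])/d[2]
E
python3 - <<'E'
from h import *
for n in("top","side"):
    f=cams.grab_frame(n); cv2.imwrite(f"pics/{n}0.png",f["img"])
    print(n,"cam at",(-np.array(f["R"]).T@np.array(f["t"])).round(3))
    for th in("case","tab_pad","lid","plug","fuse_a","driver","terminals"):
        try:
            for b in finder.boxes_of(th,f):
                w=world(f,b["centre"]); print(th,round(b["conf"],2),w.round(3),np.round(proj(f,w)))
        except Exception as e: print(th,e)
print(robot.read_state())
E
```

```text
pics
top cam at [ 0.455 -0.008  1.379]
case 0.8 [0.415 0.296 0.073] [201. 259.]
case 0.63 [0.565 0.071 0.095] [287. 198.]
tab_pad 0.69 [0.472 0.099 0.061] [277. 235.]
tab_pad 0.43 [0.345 0.34  0.048] [186. 286.]
lid 0.93 [0.566 0.064 0.095] [290. 198.]
lid 0.9 [0.414 0.298 0.07 ] [200. 259.]
plug 0.45 [ 0.467 -0.032  0.05 ] [327. 236.]
plug 0.29 [ 0.444 -0.198  0.027] [389. 243.]
fuse_a 0.56 [0.636 0.169 0.02 ] [252. 175.]
fuse_a 0.56 [0.541 0.199 0.018] [242. 210.]
driver 0.93 [ 0.444 -0.196  0.025] [389. 243.]
terminals 0.69 [ 0.568 -0.124  0.029] [361. 198.]
terminals 0.24 [0.472 0.097 0.065] [278. 235.]
side cam at [0.383 0.722 0.58 ]
case 0.91 [0.414 0.328 0.074] [374. 345.]
case 0.66 [0.561 0.111 0.082] [316. 235.]
tab_pad 0.68 [0.355 0.342 0.047] [413. 374.]
tab_pad 0.67 [0.483 0.105 0.064] [356. 247.]
lid 0.91 [0.415 0.305 0.066] [376. 336.]
lid 0.83 [0.573 0.075 0.095] [315. 218.]
plug 0.68 [ 0.469 -0.016  0.037] [373. 222.]
plug 0.17 [ 0.553 -0.144  0.023] [347. 192.]
fuse_a 0.85 [0.539 0.21  0.022] [314. 295.]
fuse_a 0.61 [0.639 0.183 0.021] [268. 276.]
fuse_a 0.37 [0.572 0.071 0.093] [316. 218.]
driver 0.85 [ 0.445 -0.187  0.017] [393. 191.]
terminals 0.63 [ 0.55  -0.142  0.024] [348. 193.]
{'t': 0.8, 'joint_pos': array([-8.07070674e+01,  7.08899488e+00,  9.45544680e+01,  1.17360472e-03,
        7.83536503e+01, -4.73477420e+00]), 'dq': array([-0.06543735,  0.00762304,  0.01199868, -0.00828476,  0.03585328,
       -0.04897544]), 'joint_torque': array([ 1.01013360e-03, -4.23543084e+01, -3.65732968e+01,  1.27674980e-05,
        4.81146344e-04, -7.67222190e-06]), 'ee_pos': array([ 0.15750551, -0.63061373,  0.23137777]), 'tcp_rot': array([ 1.79997028e+02, -9.07248451e-04,  1.40274699e+01]), 'wrist_force': array([-0.24571138, -0.1062125 , -0.2244395 ]), 'ft_torque': array([-0.0148866 , -0.03594927,  0.0473325 ]), 'grasp_force': 0.0, 'width': 0.9989709067575191}
```

```bash
python3 - <<'E'
from h import *
f=cams.grab_frame("top")
for m in finder.cut_out("lid",f)+finder.cut_out("tab_pad",f):
    p=m["pixels"].astype(np.uint8); c=max(cv2.findContours(p,0,2)[0],key=cv2.contourArea)
    b=cv2.boxPoints(cv2.minAreaRect(c)); z=0.097 if p.sum()>1000 else .065
    print(round(m["conf"],2),p.sum(),b.round().tolist()); W=np.array([ray(f,*q,z) for q in b]); print(W.round(3).tolist(),W.mean(0).round(3),np.linalg.norm(np.diff(W,axis=0),axis=1).round(3),np.degrees(np.arctan2(*(W[1]-W[0])[[1,0]])))
cv2.imwrite("pics/crop1.png",cv2.resize(f["img"][140:310,140:420],(784,476),interpolation=cv2.INTER_CUBIC))
f=cams.grab_frame("side")
cv2.imwrite("pics/crop2.png",cv2.resize(f["img"][170:290,240:440],(800,480),interpolation=cv2.INTER_CUBIC))
E
```

```text
0.83 1734 [[171.0, 269.0], [194.0, 229.0], [227.0, 248.0], [204.0, 288.0]]
[[0.392, 0.365, 0.097], [0.491, 0.307, 0.097], [0.441, 0.223, 0.097], [0.342, 0.281, 0.097]] [0.416 0.294 0.097] [0.115 0.099 0.115] -30.16421103125431
0.77 3025 [[255.0, 215.0], [275.0, 159.0], [324.0, 176.0], [304.0, 233.0]]
[[0.522, 0.152, 0.097], [0.667, 0.099, 0.097], [0.619, -0.025, 0.097], [0.475, 0.029, 0.097]] [0.571 0.064 0.097] [0.154 0.133 0.154] -20.268051694571835
0.54 366 [[378.0, 262.0], [395.0, 209.0], [404.0, 212.0], [386.0, 265.0]]
[[0.397, -0.161, 0.065], [0.535, -0.211, 0.065], [0.527, -0.234, 0.065], [0.389, -0.183, 0.065]] [ 0.462 -0.197  0.065] [0.147 0.024 0.147] -20.137487044357012
0.69 227 [[267.0, 242.0], [274.0, 223.0], [285.0, 226.0], [278.0, 246.0]]
[[0.454, 0.126, 0.065], [0.505, 0.108, 0.065], [0.494, 0.079, 0.065], [0.444, 0.096, 0.065]] [0.474 0.102 0.065] [0.053 0.031 0.053] -19.010190849197343
0.63 136 [[177.0, 290.0], [184.0, 277.0], [193.0, 282.0], [185.0, 294.0]]
[[0.336, 0.358, 0.065], [0.369, 0.34, 0.065], [0.356, 0.318, 0.065], [0.324, 0.337, 0.065]] [0.346 0.338 0.065] [0.037 0.025 0.037] -29.908751132555903
```

View pics/top0.png

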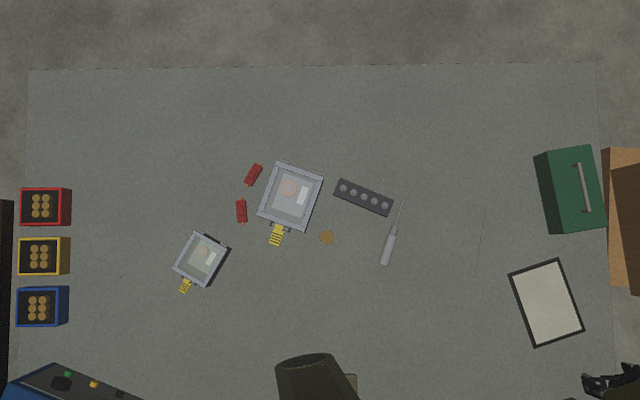

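View pics/crop1.png

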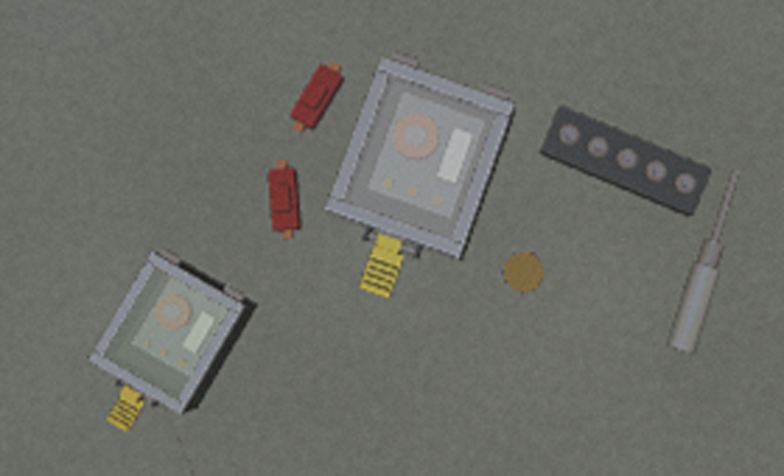

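View pics/crop2.png

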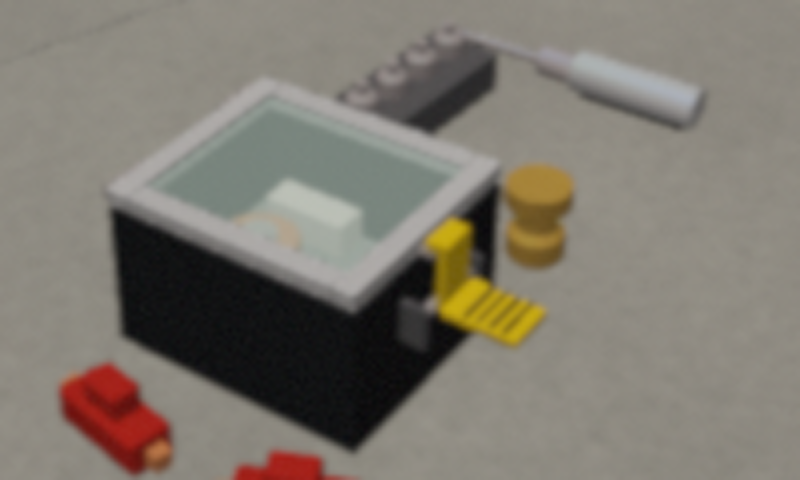

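Candidates for the case, in the top view: the larger one at (287,198), with its tab at (277,235), and the smaller one at (201,259), with its tab at (186,286). I choose the larger. The crops show it at yaw −20°, with its yellow hook and pad clear and the plug standing to the right of the pad at (327,236).

```bash
python3 -m crank '[{"rot":[0,0,0.1485],"dp":[0,0,0],"grip":0},{"rot":[0,0,0.1485],"dp":[0,0,0],"grip":0},{"rot":[0,0,0.1485],"dp":[0,0,0],"grip":0},{"rot":[0,0,0.1485],"dp":[0,0,0],"grip":0},{"rot":[0,0,0],"dp":[3,-4,0],"grip":0},{"rot":[0,0,0],"dp":[3,-4,0],"grip":0},{"rot":[0,0,0],"dp":[0,-5,0],"grip":0},{"rot":[0,0,0],"dp":[0,-5,0],"grip":0},{"rot":[0,0,0],"dp":[0,-5,0],"grip":0},{"rot":[0,0,0],"dp":[0,-5,0],"grip":0},{"rot":[0,0,0],"dp":[0,-5,0],"grip":0},{"rot":[0,0,0],"dp":[0,-5,0],"grip":0}]'
python3 -m crank '[{"rot":[0,0,0],"dp":[0,-5,0],"grip":0},{"rot":[0,0,0],"dp":[0,-5,0],"grip":0},{"rot":[0,0,0],"dp":[0,-5,0],"grip":0},{"rot":[0,0,0],"dp":[0,-5,0],"grip":0},{"rot":[0,0,0],"dp":[0,-5,0],"grip":0},{"rot":[0,0,0],"dp":[-1,-5,0],"grip":0},{"rot":[0,0,0],"dp":[-2,-5,0],"grip":0},{"rot":[0,0,0],"dp":[0,0,0],"grip":0}]'
```

```text
t: 2.5
ee_pos: [0.3442, -0.2926, 0.2316]
tcp_rot: [180.0, -0.0, -20.0]
wrist_force: [0.8, 0.2, -0.2]
width: -0.002
grasp_force: 0.0
t: 3.5
ee_pos: [0.4352, 0.0479, 0.2315]
tcp_rot: [-180.0, -0.0, -19.7]
wrist_force: [-0.2, -1.0, -0.3]
width: -0.004
grasp_force: 0.0
```

```bash
python3 -m crank '[{"rot":[0,0,0],"dp":[0,-3,0],"grip":0},{"rot":[0,0,0],"dp":[0,-3.1,0],"grip":0},{"rot":[0,0,0],"dp":[0,0,5],"grip":0},{"rot":[0,0,0],"dp":[0,0,5],"grip":0},{"rot":[0,0.13,0],"dp":[0,0,0],"grip":0},{"rot":[0,0.13,0],"dp":[0,0,0],"grip":0},{"rot":[0,0,0],"dp":[0,0,0],"grip":0},{"rot":[0,0,0],"dp":[0,0,0],"grip":0}]'
python3 - <<'E'
from h import *
s=robot.read_state(); print(s["ee_pos"],s["joint_pos"].round(1))
f=cams.grab_frame("side"); print("tcp",proj(f,s["ee_pos"]))
cv2.imwrite("pics/crop3.png",cv2.resize(f["img"][130:290,240:440],(750,600),interpolation=cv2.INTER_CUBIC))
g=cams.grab_frame("top")
for x in (f,g):
  for b in finder.boxes_of("tab_pad",x): print(b["conf"],world(x,b["centre"]).round(3))
  for b in finder.boxes_of("plug",x): print("plug",b["conf"],world(x,b["centre"]).round(3))
E
```

```text
t: 4.5
ee_pos: [0.4571, 0.1018, 0.1322]
tcp_rot: [-180.0, -14.9, -20.1]
wrist_force: [0.4, -0.2, -0.3]
width: -0.001
grasp_force: 0.0
[0.45705317 0.10182061 0.13216983] [ 10.4 -20.  130.   -8.9  57.3 124.4]
tcp (np.float64(372.25849761355556), np.float64(218.59029337802303))
0.59 [0.572 0.074 0.093]
0.58 [0.354 0.342 0.052]
0.56 [0.342 0.344 0.05 ]
0.48 [0.479 0.097 0.061]
plug 0.71 [ 0.466 -0.032  0.047]
```

View pics/crop3.png

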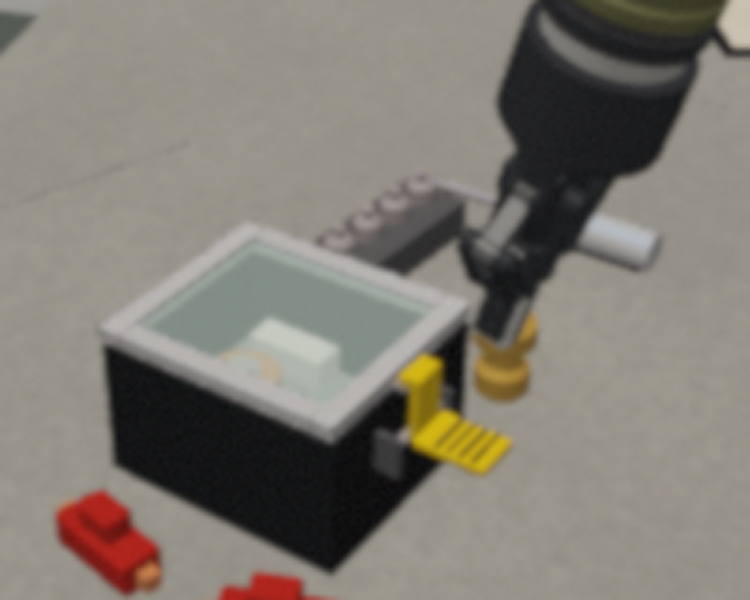

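```bash
python3 - <<'E'
from h import *
f=cams.grab_frame("side")
for q in((418,440),(455,412),(511,440),(485,472)):
  u,v=q[0]/3.75+240,q[1]/3.75+130; w=ray(f,u,v,.065); d=w-[.57,.064,0]; a=np.radians(-20); print(w.round(3),"case x,y",d[0]*np.cos(a)+d[1]*np.sin(a),-d[0]*np.sin(a)+d[1]*np.cos(a))
E
```

```text
[0.491 0.111 0.065] case x,y -0.09005950003528321 0.017596905938725375
[0.477 0.084 0.065] case x,y -0.09400949862334788 -0.01263207138926449
[0.446 0.099 0.065] case x,y -0.12889393008796085 -0.009189358012839495
[0.454 0.127 0.065] case x,y -0.1302474803290577 0.0197882678978405
```

```bash
python3 -m crank '[{"rot":[0,0,0],"dp":[-0.7,-0.4,2.6],"grip":0},{"rot":[0,0,0],"dp":[-0.7,0,2.6],"grip":0},{"rot":[0,0,0],"dp":[-0.15,0,0.6],"grip":0},{"rot":[0,0,0],"dp":[-0.1,0,0.4],"grip":0},{"rot":[0,0,0],"dp":[0,0,0],"grip":0},{"rot":[0,0,0],"dp":[0,0,0],"grip":0}]'; python3 -m crank '[{"rot":[0,0,0],"dp":[-0.08,0,0.3],"grip":0},{"rot":[0,0,0],"dp":[-0.08,0,0.3],"grip":0},{"rot":[0,0,0],"dp":[0,0,0],"grip":0}]'
```

```text
t: 5.6
ee_pos: [0.4585, 0.1063, 0.0683]
tcp_rot: [-179.9, -15.0, -20.0]
wrist_force: [0.2, -0.2, 0.4]
width: 0.003
grasp_force: 0.0
t: 5.98
ee_pos: [0.4579, 0.1062, 0.061]
tcp_rot: [-180.0, -14.9, -20.0]
wrist_force: [0.4, 0.5, 1.5]
width: 0.001
grasp_force: 0.5
```

```bash
python3 -m crank '[{"rot":[0,0,0],"dp":[-0.06,0,0.24],"grip":0},{"rot":[0,0,0],"dp":[-0.06,0,0.24],"grip":0},{"rot":[0,0,0],"dp":[0,0,0],"grip":0},{"rot":[0,0,0],"dp":[0,0,0],"grip":0}]'; python3 - <<'E'
from h import *
f=cams.grab_frame("side"); 
cv2.imwrite("pics/crop4.png",cv2.resize(f["img"][130:290,240:440],(750,600),interpolation=cv2.INTER_CUBIC))
E
```

```text
t: 6.48
ee_pos: [0.4578, 0.1061, 0.0561]
tcp_rot: [180.0, -14.9, -20.0]
wrist_force: [1.1, -0.7, 1.7]
width: -0.0
grasp_force: 0.9
```

View pics/crop4.png

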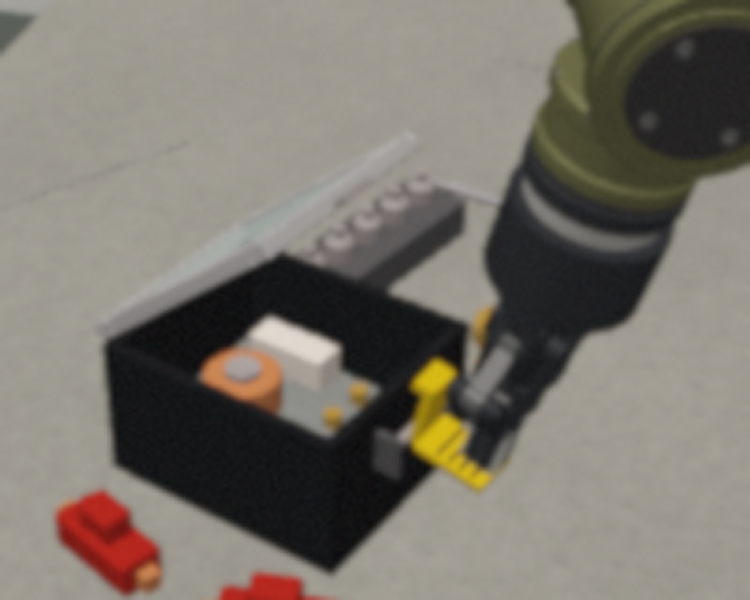

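The tab is down and the lid has popped, its upper edge near (410,140) in the crop. Now I let go of the tab and back off.

```bash
python3 -m crank '[{"rot":[0,0,0],"dp":[0,0,-1],"grip":0},{"rot":[0,0,0],"dp":[0,0,-2],"grip":0},{"rot":[0,0,0],"dp":[0,0,-4],"grip":0},{"rot":[0,0,0],"dp":[0,0,-5],"grip":0},{"rot":[0,0,0],"dp":[0,0,-3],"grip":0},{"rot":[0,0,0],"dp":[0,0,0],"grip":0},{"rot":[0,0,0],"dp":[0,0,0],"grip":0},{"rot":[0,0,0],"dp":[0,0,0],"grip":0},{"rot":[0,0,0],"dp":[0,0,0],"grip":0}]'; python3 - <<'E'
from h import *
f=cams.grab_frame("side")
cv2.imwrite("pics/crop5.png",cv2.resize(f["img"][100:300,230:480],(750,600),interpolation=cv2.INTER_CUBIC))
a=np.radians(-20); R=np.array([[np.cos(a),-np.sin(a),0],[np.sin(a),np.cos(a),0],[0,0,1]])
s=robot.read_state()
print("tcp case",(R.T@(s["ee_pos"]-[.57,.064,0])).round(3),"px",proj(f,s["ee_pos"]))
for t in (.7,.8,.9,1.,1.1):
  print(t,[ (np.array(proj(f,R@[.075-.15*np.cos(t),y,.087+.15*np.sin(t)]+[.57,.064,0]))-[230,100])*3 for y in(.065,-.065)])
E
```

```text
t: 7.65
ee_pos: [0.4209, 0.119, 0.1993]
tcp_rot: [179.9, -14.8, -20.0]
wrist_force: [0.2, -0.1, 0.6]
width: -0.002
grasp_force: 0.0
tcp case [-0.159  0.001  0.2  ] px (np.float64(394.306039260804), np.float64(194.91816806860228))
0.7 [array([253.48440644, 295.0380297 ]), array([370.87476165, 204.43860848])]
0.8 [array([238.80365587, 273.66603293]), array([357.92402958, 185.24625151])]
0.9 [array([222.68964202, 253.3000996 ]), array([343.53366495, 167.07514993])]
1.0 [array([205.37719873, 234.23638226]), array([327.90633945, 150.18064198])]
1.1 [array([187.1229241 , 216.74491493]), array([311.26625895, 134.79396726])]
```

View pics/crop5.png

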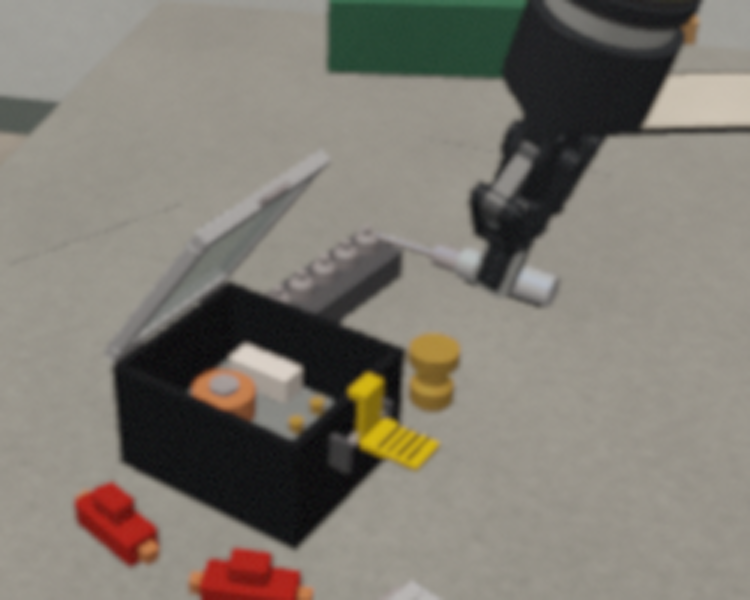

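The lid stands ajar at about 1.0 rad, its front edge running from (195,240) to (328,155), and the tab has sprung back. Next I push the edge level.

```bash
python3 -m crank '[{"rot":[0,0,0],"dp":[3.8,0,0.6],"grip":0},{"rot":[0,0,0],"dp":[3.7,0,1.0],"grip":0},{"rot":[0,0,0],"dp":[2.9,0,0.8],"grip":0},{"rot":[0,0,0],"dp":[0.7,0,0.2],"grip":0},{"rot":[0,0,0],"dp":[0.7,0,0.2],"grip":0},{"rot":[0,0,0],"dp":[0.7,0,0.2],"grip":0},{"rot":[0,0,0],"dp":[0.7,0,0.2],"grip":0},{"rot":[0,0,0],"dp":[0.7,0,0.2],"grip":0},{"rot":[0,0,0],"dp":[0.7,0,0.2],"grip":0},{"rot":[0,0,0],"dp":[0.7,0,0.2],"grip":0}]'; python3 -m crank '[{"rot":[0,0,0],"dp":[0.7,0,0.2],"grip":0},{"rot":[0,0,0],"dp":[0.7,0,0.2],"grip":0},{"rot":[0,0,0],"dp":[0.7,0,0.2],"grip":0},{"rot":[0,0,0],"dp":[0.7,0,0.2],"grip":0}]'; python3 - <<'E'
from h import *
f=cams.grab_frame("side")
cv2.imwrite("pics/crop6.png",cv2.resize(f["img"][100:300,230:480],(750,600),interpolation=cv2.INTER_CUBIC))
a=np.radians(-20); R=np.array([[np.cos(a),-np.sin(a),0],[np.sin(a),np.cos(a),0],[0,0,1]])
print("tcp case",(R.T@(robot.read_state()["ee_pos"]-[.57,.064,0])).round(3))
E
```

```text
t: 8.95
ee_pos: [0.5701, 0.0652, 0.2036]
tcp_rot: [180.0, -14.9, -20.0]
wrist_force: [-0.6, 0.1, -0.1]
width: -0.002
grasp_force: 0.1
t: 9.45
ee_pos: [0.5975, 0.0552, 0.203]
tcp_rot: [180.0, -14.9, -20.0]
wrist_force: [-0.3, 0.3, 0.7]
width: 0.0
grasp_force: 0.1
tcp case [0.029 0.001 0.203]
```

View pics/crop6.png

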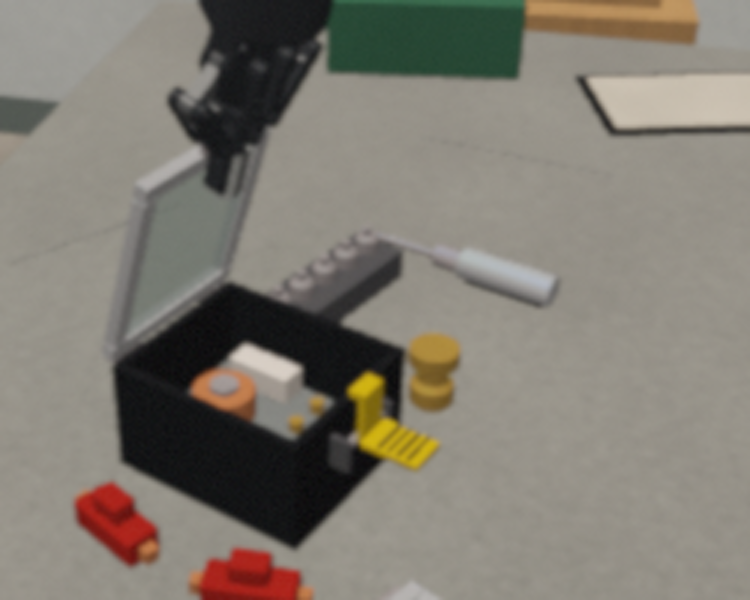

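The lid is at about 1.35 rad with the fingertip behind its upper frame at (225,180). I keep pushing.

```bash
python3 -m crank '[{"rot":[0,0,0],"dp":[0.7,0,0.2],"grip":0},{"rot":[0,0,0],"dp":[0.7,0,0.2],"grip":0},{"rot":[0,0,0],"dp":[0.7,0,0.2],"grip":0},{"rot":[0,0,0],"dp":[0.7,0,0.2],"grip":0},{"rot":[0,0,0],"dp":[0.7,0,0.2],"grip":0},{"rot":[0,0,0],"dp":[0.7,0,0.2],"grip":0},{"rot":[0,0,0],"dp":[0.7,0,0.2],"grip":0},{"rot":[0,0,0],"dp":[0.5,0,0.13],"grip":0},{"rot":[0,0,0],"dp":[0,0,0],"grip":0}]'; python3 - <<'E'
from h import *
f=cams.grab_frame("side")
cv2.imwrite("pics/crop7.png",cv2.resize(f["img"][100:300,230:480],(750,600),interpolation=cv2.INTER_CUBIC))
a=np.radians(-20); R=np.array([[np.cos(a),-np.sin(a),0],[np.sin(a),np.cos(a),0],[0,0,1]])
print("tcp case",(R.T@(robot.read_state()["ee_pos"]-[.57,.064,0])).round(3))
for t in (1.5,1.6,1.7,1.75,1.8,1.85):
  print(t,[ ((np.array(proj(f,R@[.075-.15*np.cos(t),y,.087+.15*np.sin(t)]+[.57,.064,0]))-[230,100])*3).round() for y in(.065,-.065)])
E
```

```text
t: 10.62
ee_pos: [0.6501, 0.0361, 0.2021]
tcp_rot: [-180.0, -14.9, -20.0]
wrist_force: [-0.6, -0.3, 0.5]
width: -0.001
grasp_force: 0.0
tcp case [0.085 0.001 0.202]
1.5 [array([110., 167.]), array([239.,  92.])]
1.6 [array([ 91., 160.]), array([221.,  86.])]
1.7 [array([ 73., 155.]), array([204.,  83.])]
1.75 [array([ 64., 154.]), array([195.,  82.])]
1.8 [array([ 56., 153.]), array([187.,  82.])]
1.85 [array([ 47., 153.]), array([179.,  82.])]
```

View pics/crop7.png

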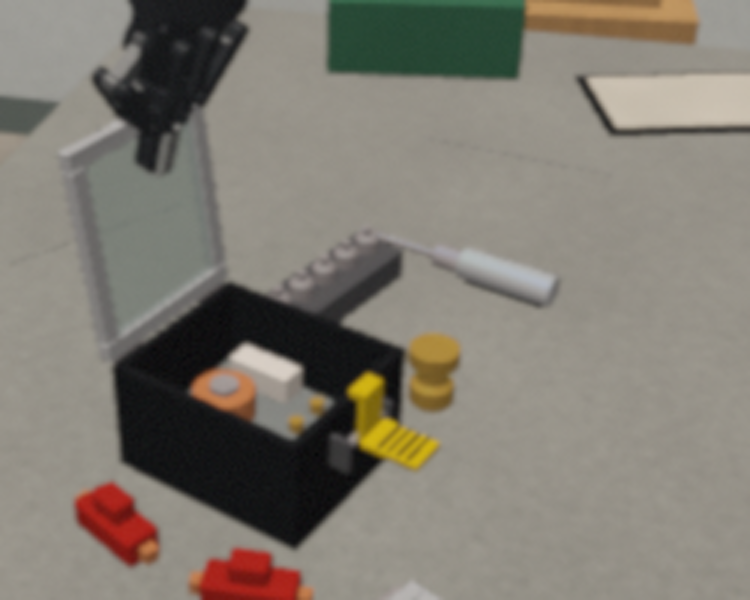

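It is at about 1.68 rad, with the corner at (70,160). I push on in small steps, watching the force for the stop.

```bash
python3 -m crank '[{"rot":[0,0,0],"dp":[0.4,0,0.1],"grip":0},{"rot":[0,0,0],"dp":[0.4,0,0.1],"grip":0},{"rot":[0,0,0],"dp":[0.2,0,0.05],"grip":0},{"rot":[0,0,0],"dp":[0,0,0],"grip":0}]'; python3 -m crank '[{"rot":[0,0,0],"dp":[0.2,0,0.05],"grip":0},{"rot":[0,0,0],"dp":[0.2,0,0.05],"grip":0},{"rot":[0,0,0],"dp":[0,0,0],"grip":0}]'
```

```text
t: 11.18
ee_pos: [0.6596, 0.0326, 0.2024]
tcp_rot: [-180.0, -14.9, -20.0]
wrist_force: [-0.1, 1.1, 0.6]
width: 0.002
grasp_force: 0.0
t: 11.55
ee_pos: [0.6635, 0.0312, 0.2024]
tcp_rot: [-180.0, -14.9, -20.0]
wrist_force: [0.7, -0.0, -0.2]
width: 0.002
grasp_force: 0.0
```

```bash
python3 - <<'E'
from h import *
f=cams.grab_frame("side")
cv2.imwrite("pics/crop8.png",cv2.resize(f["img"][100:230,230:330],(600,780)[::1],interpolation=cv2.INTER_CUBIC)[:600])
a=np.radians(-20); R=np.array([[np.cos(a),-np.sin(a),0],[np.sin(a),np.cos(a),0],[0,0,1]])
print("tcp case",(R.T@(robot.read_state()["ee_pos"]-[.57,.064,0])).round(3))
for t in (1.6,1.7,1.75,1.8,1.85):
  print(t,[ ((np.array(proj(f,R@[.075-.15*np.cos(t),y,.087+.15*np.sin(t)]+[.57,.064,0]))-[230,100])*6).round() for y in(.065,-.065)])
E
```

```text
tcp case [0.099 0.001 0.202]
1.6 [array([183., 320.]), array([443., 173.])]
1.7 [array([146., 310.]), array([408., 166.])]
1.75 [array([129., 308.]), array([391., 164.])]
1.8 [array([111., 306.]), array([374., 163.])]
1.85 [array([ 95., 306.]), array([358., 164.])]
```

View pics/crop8.png

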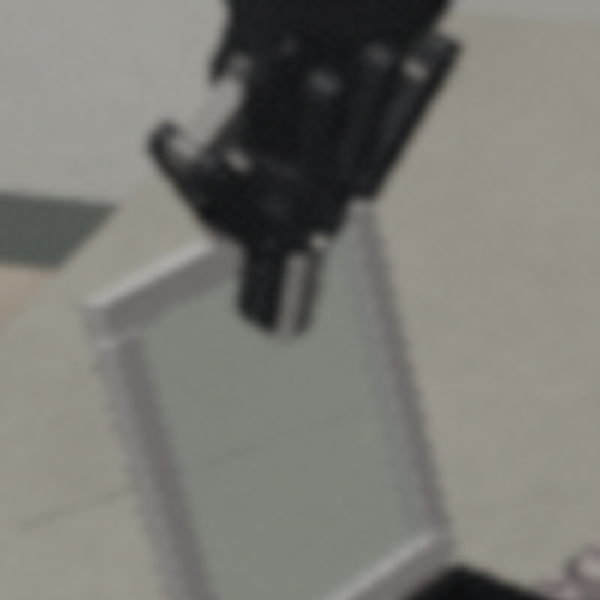

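The corner at (90,308) suggests about 1.8 rad or more. A few small nudges should confirm the stop.

```bash
python3 -m crank '[{"rot":[0,0,0],"dp":[0.15,0,0.04],"grip":0},{"rot":[0,0,0],"dp":[0,0,0],"grip":0}]'; python3 -m crank '[{"rot":[0,0,0],"dp":[0.15,0,0.04],"grip":0},{"rot":[0,0,0],"dp":[0,0,0],"grip":0}]'
```

```text
t: 11.85
ee_pos: [0.6648, 0.0307, 0.2024]
tcp_rot: [-180.0, -14.9, -20.0]
wrist_force: [-1.2, -0.2, 0.0]
width: 0.0
grasp_force: 0.0
t: 12.1
ee_pos: [0.6663, 0.0302, 0.2024]
tcp_rot: [-180.0, -14.9, -20.0]
wrist_force: [-0.2, 0.0, -0.3]
width: 0.001
grasp_force: 0.0
```

```bash
python3 -m crank '[{"rot":[0,0,0],"dp":[0.15,0,0.04],"grip":0},{"rot":[0,0,0],"dp":[0,0,0],"grip":0}]'; python3 -m crank '[{"rot":[0,0,0],"dp":[0.15,0,0.04],"grip":0},{"rot":[0,0,0],"dp":[0,0,0],"grip":0}]'; python3 -m crank '[{"rot":[0,0,0],"dp":[-1,0,-0.26],"grip":0},{"rot":[0,0,0],"dp":[-3,0,-1],"grip":0},{"rot":[0,0,0],"dp":[-4,0,-2],"grip":0},{"rot":[0,0,0],"dp":[-4,0,-3],"grip":0},{"rot":[0,0,0],"dp":[0,0,-5],"grip":0},{"rot":[0,0,0],"dp":[0,0,0],"grip":0},{"rot":[0,0,0],"dp":[0,0,0],"grip":0}]'; python3 - <<'E'
from h import *
f=cams.grab_frame("side")
cv2.imwrite("pics/crop9.png",cv2.resize(f["img"][100:300,230:480],(750,600),interpolation=cv2.INTER_CUBIC))
a=np.radians(-20); R=np.array([[np.cos(a),-np.sin(a),0],[np.sin(a),np.cos(a),0],[0,0,1]])
for t in (1.6,1.7,1.75,1.8,1.85):
  print(t,[ ((np.array(proj(f,R@[.075-.15*np.cos(t),y,.087+.15*np.sin(t)]+[.57,.064,0]))-[230,100])*3).round() for y in(.065,-.065)])
for th in("plug","fuse_a","driver"):
  for b in finder.boxes_of(th,f): print(th,round(b["conf"],2),world(f,b["centre"]).round(3))
E
```

```text
t: 12.35
ee_pos: [0.6678, 0.0297, 0.2024]
tcp_rot: [180.0, -14.9, -20.0]
wrist_force: [-0.4, 0.7, -0.4]
width: 0.0
grasp_force: 0.0
t: 12.6
ee_pos: [0.6692, 0.0291, 0.2023]
tcp_rot: [-180.0, -14.9, -20.0]
wrist_force: [0.3, 0.2, -1.0]
width: -0.001
grasp_force: 0.1
t: 13.48
ee_pos: [0.5327, 0.0788, 0.2804]
tcp_rot: [-180.0, -14.9, -20.0]
wrist_force: [-1.0, 0.8, -0.7]
width: 0.0
grasp_force: 0.0
1.6 [array([ 91., 160.]), array([221.,  86.])]
1.7 [array([ 73., 155.]), array([204.,  83.])]
1.75 [array([ 64., 154.]), array([195.,  82.])]
1.8 [array([ 56., 153.]), array([187.,  82.])]
1.85 [array([ 47., 153.]), array([179.,  82.])]
plug 0.61 [ 0.469 -0.019  0.036]
fuse_a 0.94 [0.539 0.212 0.022]
fuse_a 0.79 [0.638 0.183 0.021]
driver 0.88 [ 0.444 -0.184  0.017]
driver 0.16 [0.486 0.105 0.065]
```

View pics/crop9.png

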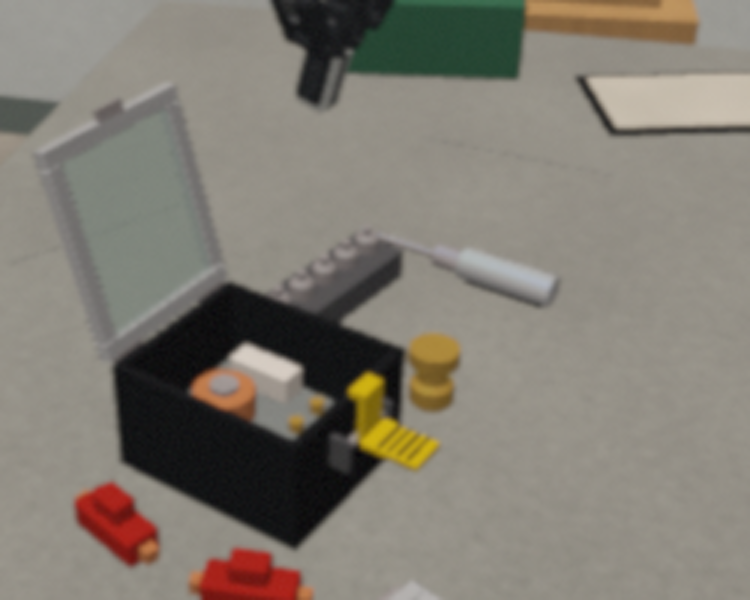

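The lid leans back with its corners at (45,157) and (177,87). That matches about 1.85 rad; 1.7 rad would put them at (73,155) and (204,83). The tab is up, and the plug, fuse carriers and driver have not moved.

```bash
python3 -c "
from rig import robot; print(robot.sign_off())"
```

```text
the job is handed in; nothing more can be done
None
```

I handed the job in with the lid fully open at about 1.85 rad (its stop), read from the side camera. The tab had sprung back, and the plug, both fuse carriers and the driver were where they started; the hand-in gave no verdict.

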